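Unstack the pile into its fitted trays

TASK

Take the pile on the bench apart from the top down, one thing at a time, and lay each thing flat in the tray made for it, long side along long side: the small beech block in the yellow-lined tray, then the screw box in the blue-lined tray, then the cork sanding block in the red-lined tray, and last the oak block in the green-lined tray. Leave them all released and lying still inside their rims, and do not disturb the yellow tape measure.

Things in the scene. Friction and masses are not known exactly. Their poses are not given: they have to be found in the camera images.
- beech_block: Small light-brown beech block, 50 x 80 x 40 mm high, about 0.09 kg. On top of the pile at the start, crosswise over the screw box. Loose. Origin: centre of its underside; x along the short side, y along the long side, z up. 
- screw_box: Closed cardboard box of screws with a blue lid, 61 x 91 x 46 mm high, about 0.5 kg. Third from the bottom of the pile, crosswise over the cork block. Loose. Origin: centre of its underside; x along the short side, y along the long side, z up. 
- cork_block: Reddish-brown cork sanding block wrapped in abrasive paper, 63 x 110 x 31 mm high (60 mm wide to the grip), 0.06 kg. Second from the bottom of the pile, crosswise over the oak block. Loose. Origin: centre of its underside (the solid underside lies 1 mm above it); x along the short side, y along the long side, z up. 
- oak_block: Dark brown oak block, 60 x 140 x 30 mm high, about 0.14 kg. Bottom of the pile, lying flat on the bench. Loose. Origin: centre of its underside; x along the short side, y along the long side, z up. 
- yellow_tray: Fixed low plywood tray with a yellow lining, inside 66 x 96 mm, outside 82 x 112 mm. Origin: centre of its underside on the bench; x along the short side, y along the long side. The lining's top is 6 mm above the bench; the light wooden rim is 8 mm wide and 14 mm high above the bench, with a 54 mm finger gap in the middle of each long side. Made for the beech block.
- blue_tray: Fixed low plywood tray with a blue lining, inside 77 x 107 mm, outside 93 x 123 mm. Origin: centre of its underside on the bench; x along the short side, y along the long side. The lining's top is 6 mm above the bench; the light wooden rim is 8 mm wide and 14 mm high above the bench, with a 54 mm finger gap in the middle of each long side. Made for the screw box.
- red_tray: Fixed low plywood tray with a red lining, inside 78 x 126 mm, outside 94 x 142 mm. Origin: centre of its underside on the bench; x along the short side, y along the long side. The lining's top is 6 mm above the bench; the light wooden rim is 8 mm wide and 14 mm high above the bench, with a 54 mm finger gap in the middle of each long side. Made for the cork block.
- green_tray: Fixed low plywood tray with a green lining, inside 76 x 156 mm, outside 92 x 172 mm. Origin: centre of its underside on the bench; x along the short side, y along the long side. The lining's top is 6 mm above the bench; the light wooden rim is 8 mm wide and 14 mm high above the bench, with a 54 mm finger gap in the middle of each long side. Made for the oak block.
- tape_measure: Yellow pocket tape measure lying flat on the bench, 75 x 101 x 37 mm high, loose; to be left alone. Origin: centre of its underside.

How it is judged:
On the way, in this order (a step that is already met when the one before it is completed fails the run):
1. the beech block lies released in the yellow-lined tray (horizontal distance between beech_block and yellow_tray below 0.013 m and z of beech_block in the frame of yellow_tray between 0.002 and 0.01 m and angle between the y axis of beech_block and the y axis of yellow_tray, either way round below 0.3 rad and angle between beech_block's own z axis and vertical below 0.08 rad and contact force between the fingers and beech_block below 0.2 N and linear speed of beech_block below 0.03 m/s), for 0.2 s.
2. the screw box lies released in the blue-lined tray (horizontal distance between screw_box and blue_tray below 0.013 m and z of screw_box in the frame of blue_tray between 0.002 and 0.01 m and angle between the y axis of screw_box and the y axis of blue_tray, either way round below 0.3 rad and angle between screw_box's own z axis and vertical below 0.08 rad and contact force between the fingers and screw_box below 0.2 N and linear speed of screw_box below 0.03 m/s), for 0.2 s.
3. the cork block lies released in the red-lined tray (horizontal distance between cork_block and red_tray below 0.013 m and z of cork_block in the frame of red_tray between 0.001 and 0.009 m and angle between the y axis of cork_block and the y axis of red_tray, either way round below 0.3 rad and angle between cork_block's own z axis and vertical below 0.08 rad and contact force between the fingers and cork_block below 0.2 N and linear speed of cork_block below 0.03 m/s), for 0.2 s.
4. the oak block lies released in the green-lined tray (horizontal distance between oak_block and green_tray below 0.013 m and z of oak_block in the frame of green_tray between 0.002 and 0.01 m and angle between the y axis of oak_block and the y axis of green_tray, either way round below 0.3 rad and angle between oak_block's own z axis and vertical below 0.08 rad and contact force between the fingers and oak_block below 0.2 N and linear speed of oak_block below 0.03 m/s), for 0.2 s.
At the end, for the whole second after the job is handed in: Each of the four things lies flat on the lining of its own tray (centre within 13 mm of the tray's centre, height within 4 mm, long sides parallel within 0.3 rad either way round, tilt under 0.08 rad), released and at rest (all of step 1 and all of step 2 and all of step 3 and all of step 4); the robot touches nothing.
It fails at once if the tape measure is moved more than 25 mm (distance of tape_measure from where it was at the start of the episode above 0.025 m).
It also fails if it takes over 112 s, if anything falls off the work surface, if the arm or the gripper's body presses on something with over 40 N, if the wrist force passes 120 N, or if a joint passes its speed limit or range.

ROBOT

A 6-joint arm with a two-finger parallel gripper is mounted at the origin on a cart in front of the work surface, level with it; the furniture and walls round the work are solid. World frame = base frame: x ahead of the robot, y to its left, z up, the work surface at z = 0. Lengths are in m, angles in rad, forces in N, time in s.
With the tool pointing down it reaches from about 0.375 to 0.9 m from the base axis. Payload 3.1 kg.
Tool frame: the origin (TCP) lies midway between the tips of the shut fingers; the grasp point (between the pads) lies 19 mm behind it (manip.grip_depth is the distance from the TCP to the grasp point, in m); z points along the fingers, y is the line along which they close (so a half turn about z gives the same grasp; the last joint's range is limited). The gripper opens to 85 mm and grips with 20 to 120 N. Pads are 22 mm wide; open, the fingers measure 114 mm over their backs; the gripper's body (76 mm by 85 mm) begins 54 mm behind the grasp point. The pads swing forward as they close: fully open they stand 13 mm farther back than shut.
Start: joints at [0.982, 0.527, 1.433, -0, 1.181, -0.178], TCP at [0.25, 0.573, 0.231] pointing down, gripper open.
Joint ranges: [-3.08, 3.08], [-0.75, 2.2], [0.22, 2.44], [-1.43, 4.57], [0, 2.65], [-2.85, 2.85]. Speed limits (rad/s): [2.79, 2.79, 3.14, 3.14, 3.14, 3.14].

INTERFACE

Orientations are given as a unit quaternion [x, y, z, w].
In Python, from station import telemetry, snapshot, manip gives the robot as it stands. The module is installed in compiled form; this text tells all that it offers.
- The arm moves only by the shell command python3 -m crank 'ROWS' [OPENING] [FORCE]. ROWS is text: rows parted by semicolons, each of 6 numbers parted by spaces: the shift along the tool's x, y, z as a fraction of full scale, then the turn, a rotation vector about the tool's x, y, z as a fraction of full scale. A call has exactly 5 rows; each row shifts and turns the commanded pose from where the row before left it, along the tool's axes as they then stand; what a row does not reach is not made up. Full scale, the value 1, is 4 cm for a shift and 90 degrees for a turn. A row lasts 1/10 s, in which the tool goes at most 50 mm and 8.59 degrees, less where a joint would pass 70% of its speed; a pose out of reach is approached as far as the arm can. A call with a number of a shift or a turn outside -1 to 1 is refused whole. A call with a gripper value outside its range is refused whole. OPENING is the opening, from -1 (shut) to 1 (fully open), set as the call begins (- or left out, the last holds). The fingers move at their own pace and stop on an object; FORCE is the grip in N (left out, the last holds). Time passes only in rows, so rows that do not move let the fingers close, or fill a call up. It gives the time, the measured TCP pose, the force, the opening and the grip force at its end, in the units of the state.
- telemetry.sense(): the state, without advancing time (a new reading comes with each control period).
- snapshot(name): name is "scene" or "top"; returns a dict with "image" (420x560x3 uint8, red, green, blue), "depth" (420x560 float32, m along the optical axis (not along the pixel's ray), 0 where there is no reading), "camera_matrix" (3x3 intrinsics, pixels), "rvec" (rotation vector, rad) and "tvec" (3), from world to camera coordinates, as OpenCV has them. Camera axes: x right, y down, z forward; pixel columns grow to the right and rows downward; lengths in m; the calibration is good to about 2 mm. A picture is of the moment at which its call begins.
- manip.sign_off(): hands the job in; it is judged then, once.
The state is a dict: "t": time; "q": joint angles; "qd": joint speeds; "tau": joint torques, N m; "tcp_pos": TCP position; "tool_rot": TCP orientation; "force": force on the tool from outside, world axes, zero at the start; "ft_torque": the same for the moment, N m; "finger_gap": opening from 0.0 (shut) to 1.0 (fully open); "gripper_force": force on a finger pad.
Only numpy, scipy, OpenCV 4.12 (cv2) and the standard library are available. Lean on these libraries where they do the work, as an engineer would, in place of code of your own. Each camera call takes 0.05 s, during which the arm holds its last target. There are 200 camera calls.

## Working session

There is one attempt and no reset: what is moved stays moved. The work goes in short steps, Python scripts to look and compute and a shell command to move; the robot and the scene stay as the last step left them, time stands still between calls to the robot, and variables do not carry over. Pictures are saved under pics/ and viewed, at most 14 in all, crops included, and the job is handed in when it is done.

```bash
mkdir -p pics; python3 - <<'E'
from station import telemetry, snapshot, manip
import cv2,numpy as np
for n in("top","scene"):
    s=snapshot(n); cv2.imwrite(f"pics/{n}0.png",s["image"][:,:,::-1]); np.savez(f"{n}0.npz",**s)
    R=cv2.Rodrigues(s["rvec"])[0]; print(n,-R.T@np.ravel(s["tvec"]),s["camera_matrix"])
print(telemetry.sense(),manip.grip_depth)
E
```

```text
top [0.33622653 0.09253128 1.22030076] [[442.99125268   0.         286.92511323]
 [  0.         442.99125268 210.01326346]
 [  0.           0.           1.        ]]
scene [-0.08228788 -0.72632234  0.77293158] [[382.61219051   0.         273.5312478 ]
 [  0.         382.61219051 210.11151634]
 [  0.           0.           1.        ]]
{'t': 0.1, 'q': array([ 9.81479169e-01,  5.28398126e-01,  1.43378113e+00,  9.77858302e-06,
        1.18139248e+00, -1.78534117e-01]), 'qd': array([-2.41663311e-04, -2.30386560e-03, -1.50006893e-03,  1.16613453e-03,
       -1.43520806e-03,  5.53164812e-05]), 'tau': array([-4.81261050e-04, -4.43305850e+01, -1.78585768e+01, -2.58927084e-04,
        3.87890512e-03,  6.33538235e-06]), 'tcp_pos': array([0.24920547, 0.57246492, 0.23041394]), 'tool_rot': array([ 2.03952188e-01,  9.78980350e-01, -9.15808445e-04, -3.74837191e-04]), 'force': array([-0.45746793,  0.17388148, -0.12894535]), 'ft_torque': array([-0.002676  ,  0.00129578, -0.00626472]), 'gripper_force': 0.0, 'finger_gap': 0.9983269036747161} 0.0187
```

View pics/top0.png

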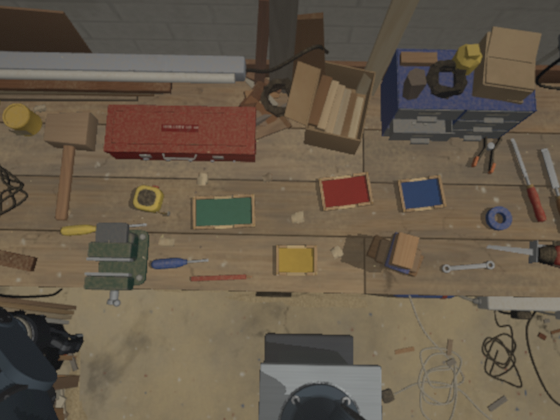

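View pics/scene0.png

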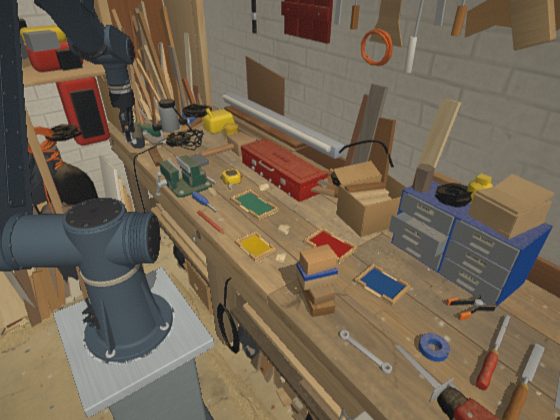

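The top view shows the pile at about (403,252). The trays are green (223,212), red (346,191), blue (421,193) and yellow (296,260), and the tape is at (148,198). Next I'll measure them.

```bash
cat > h.py <<'E'
import cv2,numpy as np
from station import telemetry,snapshot,manip
from scipy.spatial.transform import Rotation as Ro
def cloud(s):
    K=s["camera_matrix"];R=cv2.Rodrigues(s["rvec"])[0];t=np.ravel(s["tvec"]);d=s["depth"]
    v,u=np.mgrid[:d.shape[0],:d.shape[1]]
    c=np.stack([(u-K[0,2])/K[0,0]*d,(v-K[1,2])/K[1,1]*d,d],-1)
    W=(c-t)@R; W[d<=0]=np.nan; return W
def plane(s,uv,z):
    K=s["camera_matrix"];R=cv2.Rodrigues(s["rvec"])[0];t=np.ravel(s["tvec"]);uv=np.atleast_2d(uv)
    r=np.c_[uv,np.ones(len(uv))]@np.linalg.inv(K).T@R;o=-R.T@t
    return (o+r*((z-o[2])/r[:,2])[:,None])[:,:2]
def rect(P):  # centre, (short,long), heading of long axis deg in (-90,90]
    c,(a,b),_=r=cv2.minAreaRect(P.astype(np.float32)*1000)
    q=cv2.boxPoints(r);e=[q[1]-q[0],q[2]-q[1]];l=max(e,key=np.linalg.norm)
    h=np.degrees(np.arctan2(l[1],l[0]));h=(h+90)%180-90
    return np.round(c,1),np.round(sorted((a,b)),1),round(float(h),1)
def blob(s,box,m):  # biggest component of mask in box -> pixel mask
    k=np.zeros(m.shape,np.uint8);u0,u1,v0,v1=box;k[v0:v1,u0:u1]=m[v0:v1,u0:u1]
    n,l,st,_=cv2.connectedComponentsWithStats(k);return l==1+np.argmax(st[1:,4])
def pile(s,xr,yr,z0,z1): # rect of points in height band
    W=cloud(s)
    m=(W[...,2]>z0)&(W[...,2]<z1)&(W[...,0]>xr[0])&(W[...,0]<xr[1])&(W[...,1]>yr[0])&(W[...,1]<yr[1])
    m=blob(s,(0,560,0,420),m);P=W[m];return rect(P[:,:2]),int(m.sum()),np.round(np.median(P[:,2]),4)
E
python3 - <<'E'
from h import *
s=dict(np.load("top0.npz"));hsv=cv2.cvtColor(s["image"],cv2.COLOR_RGB2HSV);H,S,V=[hsv[...,i].astype(int) for i in range(3)]
for n,b,lo,hi in(("yellow",(274,320,243,278),22,32),("blue",(396,448,172,213),100,130),("red",(316,376,170,212),0,10),("green",(190,258,192,232),35,90)):
    m=(H>=lo)&(H<=hi)&(S>120)
    if n=="red": m|=(H>172)&(S>120)
    m=blob(s,b,m);vu=np.argwhere(m)[:,::-1];print(n,rect(plane(s,vu,.006)),len(vu),np.nanmedian(cloud(s)[m][:,2]))
m=blob(s,(125,170,180,216),(cloud(s)[...,2]>.015));print("tape",rect(cloud(s)[m][:,:2]))
W=cloud(s);X=W[228:285,360:425]
p=X.reshape(-1,3);p=p[p[:,2]>.01];print(np.histogram(p[:,2],np.arange(0,.17,.005)))
print(p.min(0),p.max(0))
c=s["image"][215:295,350:440,::-1];cv2.imwrite("pics/c0.png",cv2.resize(c,None,fx=7,fy=7,interpolation=cv2.INTER_CUBIC))
s=dict(np.load("scene0.npz"));c=s["image"][230:330,280:360,::-1];cv2.imwrite("pics/c1.png",cv2.resize(c,None,fx=6,fy=6,interpolation=cv2.INTER_CUBIC))
E
```

```text
yellow (array([443.8,  39.4]), array([0. , 5.5]), 0.8) 3 0.005425811022507836
blue (array([ 615.5, -320.5]), array([ 8.9, 26.4]), 7.0) 19 0.005003984468343797
red (array([620.2, -65.7]), array([ 77.6, 125.4]), -81.0) 1180 0.005463243733141167Traceback (most recent call last):
  File "<stdin>", line 6, in <module>
  File "h.py", line 20, in blob
    n,l,st,_=cv2.connectedComponentsWithStats(k);return l==1+np.argmax(st[1:,4])
                                                             ~~~~~~~~~^^^^^^^^^^
    return _wrapfunc(a, 'argmax', axis=axis, out=out, **kwds)
    return bound(*args, **kwds)
ValueError: attempt to get argmax of an empty sequence
```

Red came out right at 78 x 126 mm. For the other trays I'll use hue and saturation differences relative to each tray's centre pixel.

```bash
python3 - <<'E'
from h import *
s=dict(np.load("top0.npz"));L=cv2.cvtColor(s["image"],cv2.COLOR_RGB2LAB).astype(float)
for n,b,c in(("yellow",(270,324,240,281),(296,260)),("blue",(394,450,170,215),(421,193)),("red",(316,376,170,212),(346,191)),("green",(188,260,190,234),(223,212))):
    ref=np.median(L[c[1]-3:c[1]+4,c[0]-3:c[0]+4].reshape(-1,3),0)
    for th in (14,22):
        m=blob(s,b,np.linalg.norm((L-ref)[...,1:],axis=-1)<th);vu=np.argwhere(m)[:,::-1];print(n,th,rect(plane(s,vu,.006)),len(vu))
W=cloud(s)
m=blob(s,(125,170,180,216),(W[...,2]>.015));print("tape",rect(W[m][:,:2]))
X=W[228:285,360:425];p=X.reshape(-1,3);p=p[p[:,2]>.01];print(np.histogram(p[:,2]*1000,np.arange(0,170,5)))
print(p.min(0),p.max(0))
x=((.35,.6),(-.33,-.15))
for z in((.138,.16),(.098,.113),(.055,.067),(.024,.034)): 
  try: print(z,pile(s,*x,*z))
  except Exception as e: print(z,e)
c=s["image"][215:295,350:440,::-1];cv2.imwrite("pics/c0.png",cv2.resize(c,None,fx=7,fy=7,interpolation=cv2.INTER_CUBIC))
s=dict(np.load("scene0.npz"));c=s["image"][230:330,280:360,::-1];cv2.imwrite("pics/c1.png",cv2.resize(c,None,fx=6,fy=6,interpolation=cv2.INTER_CUBIC))
for z in((.138,.16),(.098,.113),(.055,.067),(.024,.034)): 
  try: print(z,pile(s,*x,*z))
  except Exception as e: print(z,e)
E
```

```text
yellow 14 (array([425.5,  70.7]), array([68. , 95.4]), -88.8) 896
yellow 22 (array([423.1,  67.5]), array([106.1, 145.7]), -88.8) 1739
blue 14 (array([ 618.5, -278.9]), array([ 75.7, 103. ]), -81.2) 954
blue 22 (array([ 618. , -279.6]), array([ 78. , 105.8]), -81.8) 996
red 14 (array([619.7, -65.2]), array([ 76.8, 122.7]), -81.0) 1153
red 22 (array([619.8, -65.5]), array([ 81.4, 127.8]), -81.1) 1273
green 14 (array([554. , 273.3]), array([ 77.9, 154. ]), -86.2) 1481
green 22 (array([554.8, 274.4]), array([121.8, 201. ]), -88.8) 2908
tape (array([585.5, 481.9]), array([72.6, 75.2]), -10.7)
(array([  0,   0,   7,  12,  20, 135,  78,   9,   8,  14,  30, 199, 118,
        16,  20,  16,  18,  12,  10,  24,  90,  67,  16,  16,  17,  22,
        22,  24, 376, 301,   1,   0,   0]), array([  0,   5,  10,  15,  20,  25,  30,  35,  40,  45,  50,  55,  60,
        65,  70,  75,  80,  85,  90,  95, 100, 105, 110, 115, 120, 125,
       130, 135, 140, 145, 150, 155, 160, 165]))
[ 0.3866541  -0.27152403  0.01033925] [ 0.49428502 -0.1201951   0.15000541]
(0.138, 0.16) ((array([ 443.1, -191.8]), array([51.1, 80.3]), -14.8), 689, np.float64(0.1447))
(0.098, 0.113) ((array([ 432.9, -171.1]), array([ 52., 106.]), 16.1), 173, np.float64(0.1047))
(0.055, 0.067) ((array([ 446.6, -155.4]), array([20. , 63.6]), -14.9), 130, np.float64(0.0596))
(0.024, 0.034) ((array([ 413. , -255.3]), array([20.2, 60.3]), -35.2), 62, np.float64(0.029))
(0.138, 0.16) ((array([ 439.9, -194.3]), array([53.7, 80.7]), -14.7), 467, np.float64(0.1437))
(0.098, 0.113) ((array([ 436.9, -197.2]), array([62.9, 90.4]), -19.2), 279, np.float64(0.1043))
(0.055, 0.067) ((array([ 421.6, -237.4]), array([36.8, 86.4]), -21.2), 293, np.float64(0.0587))
(0.024, 0.034) ((array([ 419.5, -236.2]), array([58.9, 62.5]), -24.3), 176, np.float64(0.0283))
```

View pics/c0.png

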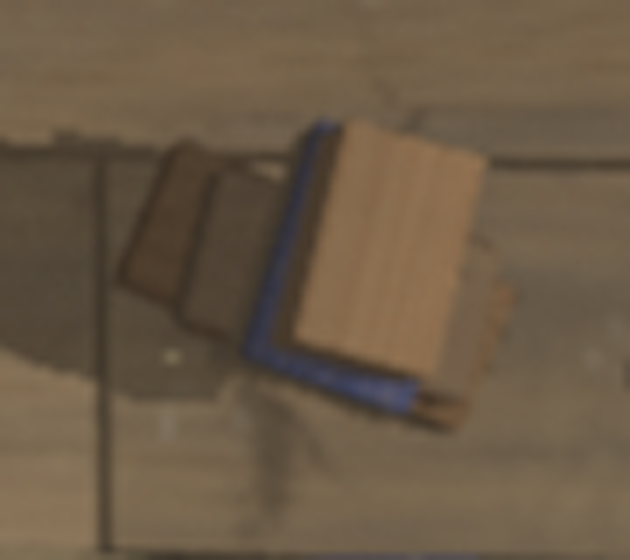

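View pics/c1.png

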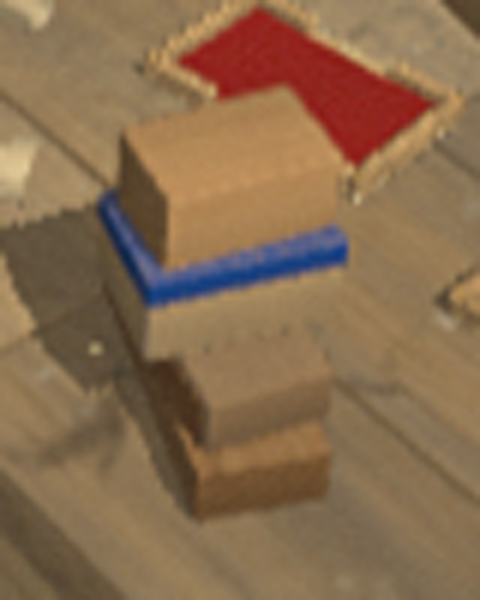

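The beech block lies almost parallel to the screw box: beech heading about -15°, box about -18°. The heights match a 147 mm stack. Next is a helper that turns a target into tool-frame amounts.

```bash
cat >> h.py <<'E'
def go(*wps): # each x,y,z(m),yaw of closing line (deg, mod 180): turn first, then shift; prints in full-scale fractions
    st=telemetry.sense();p=st["tcp_pos"];A=Ro.from_quat(st["tool_rot"]).as_matrix()
    y=np.degrees(np.arctan2(A[1,1],A[0,1]));print("t %.1f"%st["t"],"tcp",np.round(p,4),"yaw %.1f"%y,"tilt",np.round(A[:2,2],4),"gap %.3f F %.1f"%(st["finger_gap"],st["gripper_force"]),"f",np.round(st["force"],1),"q",np.round(st["q"],2))
    for x,yy,z,w in wps:
        d=(w-y+90)%180-90;y+=d;r=np.radians(y);d3=np.array([x,yy,z])-p;p=np.array([x,yy,z])
        t=np.array([d3[0]*np.sin(r)-d3[1]*np.cos(r),d3[0]*np.cos(r)+d3[1]*np.sin(r),-d3[2]])
        # tool y=(cos,sin), tool z=-Z, tool x=y cross z=(-sin,cos,..)
        t[0]=d3[0]*-np.sin(r)+d3[1]*np.cos(r)
        print((x,yy,z,w),"turnz %.3f"%(-d/90),"shift",np.round(t/.04,2))
E
sed -i '/t\[0\]=d3\[0\]/d;/tool y=(cos/d;s/t=np.array(\[d3\[0\]\*np.sin(r)-d3\[1\]\*np.cos(r)/t=np.array([-d3[0]*np.sin(r)+d3[1]*np.cos(r)/' h.py
python3 - <<'E'
from h import *
s=dict(np.load("top0.npz"));W=cloud(s)
for xr,yr in(((.2,.6),(.4,.7)),((.35,.6),(-.12,.4))):
  m=(W[...,0]>xr[0])&(W[...,0]<xr[1])&(W[...,1]>yr[0])&(W[...,1]<yr[1]);print(np.nanmax(W[m][:,2]))
go((.42,.3,.24,75.2),(.4415,-.193,.24,75.2),(.4415,-.193,.114,75.2))
E
```

```text
0.6275475301941073
0.040765216640737886
t 0.1 tcp [0.2492 0.5725 0.2304] yaw 66.5 tilt [-0.0011 -0.0016] gap 0.998 F 0.0 f [-0.5  0.2 -0.1] q [ 0.98  0.53  1.43  0.    1.18 -0.18]
(0.42, 0.3, 0.24, 75.2) turnz -0.097 shift [-5.87 -5.49 -0.24]
(0.4415, -0.193, 0.24, 75.2) turnz -0.000 shift [ -3.67 -11.78  -0.  ]
(0.4415, -0.193, 0.114, 75.2) turnz -0.000 shift [0.   0.   3.15]
```

```bash
python3 -m crank '-.587 -.549 -.024 0 0 -.05;-.587 -.549 -.024 0 0 -.047;-.587 -.549 -.024 0 0 0;-.587 -.549 -.024 0 0 0;-.587 -.549 -.024 0 0 0' 1 && python3 -m crank '-.587 -.549 -.024 0 0 0;-.587 -.549 -.024 0 0 0;-.587 -.549 -.024 0 0 0;-.587 -.549 -.024 0 0 0;-.587 -.549 -.024 0 0 0' 
for i in 1; do python3 -m crank '-.245 -.785 0 0 0 0;-.245 -.785 0 0 0 0;-.245 -.785 0 0 0 0;-.245 -.785 0 0 0 0;-.245 -.785 0 0 0 0'; python3 -m crank '-.245 -.785 0 0 0 0;-.245 -.785 0 0 0 0;-.245 -.785 0 0 0 0;-.245 -.785 0 0 0 0;-.245 -.785 0 0 0 0'; python3 -m crank '-.245 -.785 0 0 0 0;-.245 -.785 0 0 0 0;-.245 -.785 0 0 0 0;-.245 -.785 0 0 0 0;-.245 -.785 0 0 0 0'; done
python3 -m crank '0 0 0 0 0 0;0 0 0 0 0 0;0 0 0 0 0 0;0 0 0 0 0 0;0 0 0 0 0 0'
python3 -c "
from h import *
go((.4415,-.193,.17,75.2),(.4415,-.193,.114,75.2))"
```

```text
t: 0.6
tcp_pos: [0.3288, 0.432, 0.2358]
tool_rot: [0.129, 0.992, -0.0, -0.0]
force: [0.8, 0.9, -0.0]
finger_gap: 1.003
gripper_force: 0.0
t: 1.1
tcp_pos: [0.4143, 0.2959, 0.2407]
tool_rot: [0.129, 0.992, -0.0, -0.0]
force: [0.7, -0.4, 0.3]
finger_gap: 1.003
gripper_force: 0.0
t: 1.6
tcp_pos: [0.4209, 0.1316, 0.2407]
tool_rot: [0.129, 0.992, -0.0, -0.0]
force: [1.1, 0.3, -0.3]
finger_gap: 1.001
gripper_force: 0.0
t: 2.1
tcp_pos: [0.4282, -0.0326, 0.2408]
tool_rot: [0.129, 0.992, 0.0, -0.0]
force: [0.1, 0.5, 0.1]
finger_gap: 1.002
gripper_force: 0.0
t: 2.6
tcp_pos: [0.4354, -0.1969, 0.2407]
tool_rot: [0.129, 0.992, 0.0, -0.0]
force: [0.9, 0.2, -0.8]
finger_gap: 1.003
gripper_force: 0.0
t: 3.1
tcp_pos: [0.4357, -0.1946, 0.2409]
tool_rot: [0.128, 0.992, 0.0, -0.0]
force: [0.6, 1.1, -0.2]
finger_gap: 1.005
gripper_force: 0.0
t 3.1 tcp [ 0.4357 -0.1946  0.2409] yaw 75.3 tilt [-0.0003  0.0003] gap 1.005 F 0.0 f [ 0.6  1.1 -0.2] q [-0.65  0.32  1.78  0.    1.04 -1.97]
(0.4415, -0.193, 0.17, 75.2) turnz 0.001 shift [-0.13  0.08  1.77]
(0.4415, -0.193, 0.114, 75.2) turnz -0.000 shift [0.  0.  1.4]
```

```bash
python3 -m crank '-.13 .08 .57 0 0 0;0 0 .6 0 0 0;0 0 .6 0 0 0;0 0 0 0 0 0;0 0 0 0 0 0'; python3 -m crank '0 0 .4 0 0 0;0 0 .4 0 0 0;0 0 .3 0 0 0;0 0 .3 0 0 0;0 0 0 0 0 0'; python3 -m crank '0 0 0 0 0 0;0 0 0 0 0 0;0 0 0 0 0 0;0 0 0 0 0 0;0 0 0 0 0 0' -1 40;python3 -m crank '0 0 0 0 0 0;0 0 0 0 0 0;0 0 0 0 0 0;0 0 0 0 0 0;0 0 0 0 0 0'
python3 - <<'E'
from h import *
go((.4415,-.193,.2,75.2),(.4255,.0707,.2,1.2))
s=snapshot("scene");cv2.imwrite("pics/s1.png",cv2.resize(s["image"][200:340,230:400,::-1],None,fx=4,fy=4))
E
```

```text
t: 3.6
tcp_pos: [0.4417, -0.1935, 0.1703]
tool_rot: [0.128, 0.992, 0.0, -0.0]
force: [1.2, -0.5, 0.1]
finger_gap: 0.998
gripper_force: 0.0
t: 4.1
tcp_pos: [0.4419, -0.194, 0.1144]
tool_rot: [0.129, 0.992, -0.0, 0.0]
force: [0.0, 0.7, -0.3]
finger_gap: 0.995
gripper_force: 0.0
t: 4.6
tcp_pos: [0.4425, -0.1945, 0.1153]
tool_rot: [0.129, 0.992, -0.001, 0.001]
force: [-0.6, -0.7, 6.3]
finger_gap: 0.582
gripper_force: 42.1
t: 5.1
tcp_pos: [0.4424, -0.1945, 0.1153]
tool_rot: [0.129, 0.992, -0.001, 0.001]
force: [0.2, -0.3, 5.4]
finger_gap: 0.58
gripper_force: 42.1
t 5.1 tcp [ 0.4424 -0.1945  0.1153] yaw 75.2 tilt [ 0.0022 -0.0015] gap 0.580 F 42.1 f [ 0.2 -0.3  5.4] q [-0.65  0.53  1.89  0.    0.72 -1.96]
(0.4415, -0.193, 0.2, 75.2) turnz -0.000 shift [ 0.03  0.03 -2.12]
(0.4255, 0.0707, 0.2, 1.2) turnz 0.822 shift [ 6.6  -0.26 -0.  ]
```

View pics/s1.png

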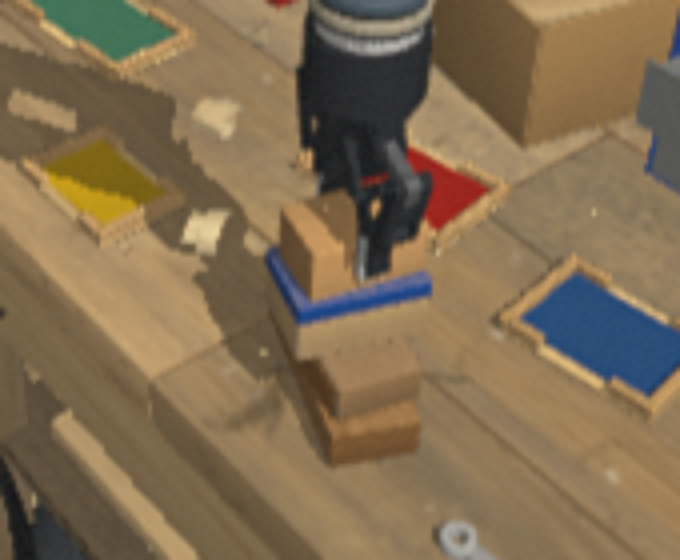

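Beech is gripped (gap 0.58, about 49 mm). Next I lift, turn and carry it to the yellow tray.

```bash
python3 -m crank '0 0 -.2 0 0 0;0 0 -.4 0 0 0;0 0 -.5 0 0 0;0 0 -.5 0 0 0;0 0 -.5 0 0 0'; 
python3 -m crank '0 0 0 0 0 .0822;0 0 0 0 0 .0822;0 0 0 0 0 .0822;0 0 0 0 0 .0822;0 0 0 0 0 .0822'; python3 -m crank '0 0 0 0 0 .0822;0 0 0 0 0 .0822;0 0 0 0 0 .0822;0 0 0 0 0 .0822;0 0 0 0 0 .0822'
python3 -m crank '.66 -.02 0 0 0 0;.66 -.02 0 0 0 0;.66 -.02 0 0 0 0;.66 -.02 0 0 0 0;.66 -.02 0 0 0 0'; python3 -m crank '.66 -.03 0 0 0 0;.66 -.03 0 0 0 0;.66 -.03 0 0 0 0;.66 -.03 0 0 0 0;.66 -.03 0 0 0 0'; python3 -m crank '0 0 0 0 0 0;0 0 0 0 0 0;0 0 0 0 0 0;0 0 0 0 0 0;0 0 0 0 0 0'
python3 - <<'E'
from h import *
go((.4255,.0707,.06,1.2),(.4255,.0707,.015,1.2))
s=snapshot("top");np.savez("top1.npz",**s)
hb=cloud(s)
x=((.3,.6),(-.33,-.09))
for z in((.095,.115),(.05,.07),(.02,.036)): print(z,pile(s,*x,*z))
s=snapshot("scene");np.savez("scene1.npz",**s)
for z in((.095,.115),(.05,.07),(.02,.036)): print(z,pile(s,*x,*z))
s=s["image"];cv2.imwrite("pics/s2.png",cv2.resize(s[140:340,200:420,::-1],None,fx=3,fy=3))
E
```

```text
t: 5.65
tcp_pos: [0.4413, -0.1937, 0.1992]
tool_rot: [0.129, 0.992, 0.0, -0.0]
force: [0.1, -0.0, -1.3]
finger_gap: 0.582
gripper_force: 41.6
t: 6.15
tcp_pos: [0.4414, -0.1937, 0.1985]
tool_rot: [0.439, 0.898, 0.0, -0.0]
force: [-0.2, 0.2, 0.2]
finger_gap: 0.579
gripper_force: 41.6
t: 6.65
tcp_pos: [0.4413, -0.1937, 0.1985]
tool_rot: [0.701, 0.713, -0.0, -0.0]
force: [-0.3, -0.7, -1.4]
finger_gap: 0.577
gripper_force: 41.5
t: 7.15
tcp_pos: [0.4344, -0.061, 0.1985]
tool_rot: [0.7, 0.714, 0.0, -0.0]
force: [-0.5, 0.7, -0.5]
finger_gap: 0.58
gripper_force: 41.6
t: 7.65
tcp_pos: [0.4256, 0.0709, 0.1985]
tool_rot: [0.7, 0.715, 0.0, 0.0]
force: [0.3, -0.3, -1.2]
finger_gap: 0.578
gripper_force: 41.6
t: 8.15
tcp_pos: [0.4262, 0.069, 0.1981]
tool_rot: [0.7, 0.714, -0.0, 0.0]
force: [-0.5, 0.6, -0.1]
finger_gap: 0.58
gripper_force: 41.6
t 8.2 tcp [0.4262 0.069  0.1981] yaw 1.1 tilt [-0.     -0.0001] gap 0.580 F 41.6 f [-0.5  0.6 -0.1] q [-0.1   0.32  1.93 -0.    0.88 -0.12]
(0.4255, 0.0707, 0.06, 1.2) turnz -0.001 shift [ 0.04 -0.02  3.45]
(0.4255, 0.0707, 0.015, 1.2) turnz -0.000 shift [0.   0.   1.12]
(0.095, 0.115) ((array([ 440.4, -193.5]), array([62.5, 91.5]), -18.8), 907, np.float64(0.1048))
(0.05, 0.07) ((array([ 446. , -152.6]), array([22.4, 70.5]), -18.9), 217, np.float64(0.059))
(0.02, 0.036) ((array([ 463.9, -141.2]), array([21.7, 61.2]), -23.7), 169, np.float64(0.0293))
(0.095, 0.115) ((array([ 437.6, -196.6]), array([64.3, 92.6]), -19.8), 668, np.float64(0.1036))
(0.05, 0.07) ((array([ 413.7, -217.4]), array([ 67.3, 110.1]), -52.1), 391, np.float64(0.0586))
(0.02, 0.036) ((array([ 424.5, -230.4]), array([63.9, 75.9]), 68.7), 227, np.float64(0.0281))
```

View pics/s2.png

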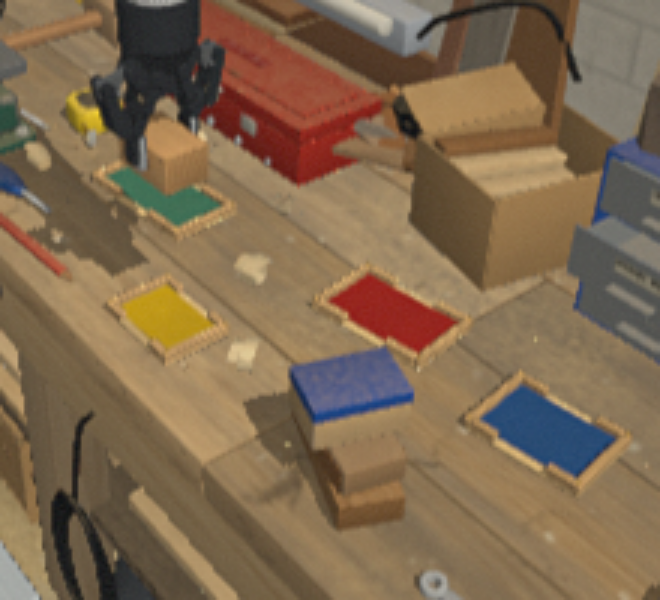

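The beech block is held clear of the pile, and the pile is undisturbed. Now I lower it.

```bash
python3 -m crank '.04 -.02 .69 0 0 0;0 0 .69 0 0 0;0 0 .69 0 0 0;0 0 .69 0 0 0;0 0 .69 0 0 0'; python3 -m crank '0 0 .4 0 0 0;0 0 .3 0 0 0;0 0 .2 0 0 0;0 0 .1 0 0 0;0 0 .1 0 0 0'; python3 -m crank '0 0 0 0 0 0;0 0 0 0 0 0;0 0 0 0 0 0;0 0 0 0 0 0;0 0 0 0 0 0' .6; python3 -m crank '0 0 -.2 0 0 0;0 0 -.4 0 0 0;0 0 -.6 0 0 0;0 0 -.8 0 0 0;0 0 -.8 0 0 0'; python3 -m crank '0 0 -.8 0 0 0;0 0 -.8 0 0 0;0 0 -.6 0 0 0;0 0 0 0 0 0;0 0 0 0 0 0' 1
python3 - <<'E'
from h import *
go((.439,-.195,.21,71),(.439,-.195,.13,71),(.439,-.195,.078,71))
s=snapshot("scene");np.savez("scene2.npz",**s)
print(pile(s,(.35,.5),(-.01,.14),.03,.055))
s=snapshot("top");print(pile(s,(.35,.5),(-.01,.14),.03,.055))
E
```

```text
t: 8.75
tcp_pos: [0.4258, 0.071, 0.0592]
tool_rot: [0.7, 0.714, 0.0, 0.0]
force: [-0.1, -0.1, -1.3]
finger_gap: 0.581
gripper_force: 41.7
t: 9.25
tcp_pos: [0.4256, 0.0712, 0.0161]
tool_rot: [0.7, 0.714, 0.0, 0.0]
force: [0.5, -0.2, -0.0]
finger_gap: 0.58
gripper_force: 41.7
t: 9.75
tcp_pos: [0.4254, 0.0714, 0.0164]
tool_rot: [0.7, 0.715, 0.0, 0.0]
force: [0.3, -0.8, 0.0]
finger_gap: 0.8
gripper_force: 0.0
t: 10.25
tcp_pos: [0.4246, 0.0714, 0.1295]
tool_rot: [0.7, 0.715, -0.0, -0.0]
force: [0.1, 1.0, -0.4]
finger_gap: 0.795
gripper_force: 0.0
t: 10.75
tcp_pos: [0.4249, 0.0714, 0.2166]
tool_rot: [0.7, 0.715, 0.0, 0.0]
force: [-0.5, 0.2, -0.4]
finger_gap: 0.996
gripper_force: 0.0
t 10.8 tcp [0.4249 0.0714 0.2166] yaw 1.2 tilt [ 0.0011 -0.0001] gap 0.996 F 0.0 f [-0.5  0.2 -0.4] q [-0.09  0.29  1.92  0.    0.93 -0.12]
(0.439, -0.195, 0.21, 71) turnz -0.775 shift [-2.5  -6.18  0.16]
(0.439, -0.195, 0.13, 71) turnz 0.000 shift [0. 0. 2.]
(0.439, -0.195, 0.078, 71) turnz -0.000 shift [0.  0.  1.3]
((array([423.1,  70.5]), array([53.2, 85.4]), -88.5), 346, np.float64(0.0436))
((array([411.6, 100.1]), array([23.6, 23.8]), -88.6), 72, np.float64(0.0452))
```

Beech lies in the yellow tray at (423,70) mm, z OK. Now the screw box.

```bash
python3 -m crank '0 0 0 0 0 -.0775;0 0 0 0 0 -.0775;0 0 0 0 0 -.0775;0 0 0 0 0 -.0775;0 0 0 0 0 -.0775'; python3 -m crank '0 0 0 0 0 -.0775;0 0 0 0 0 -.0775;0 0 0 0 0 -.0775;0 0 0 0 0 -.0775;0 0 0 0 0 -.0775'
python3 -m crank '-.25 -.618 0 0 0 0;-.25 -.618 0 0 0 0;-.25 -.618 0 0 0 0;-.25 -.618 0 0 0 0;-.25 -.618 0 0 0 0'; python3 -m crank '-.25 -.618 0 0 0 0;-.25 -.618 0 0 0 0;-.25 -.618 0 0 0 0;-.25 -.618 0 0 0 0;-.25 -.618 0 0 0 0'; python3 -m crank '0 0 .5 0 0 0;0 0 .5 0 0 0;0 0 .5 0 0 0;0 0 .5 0 0 0;0 0 0 0 0 0'
python3 - <<'E'
from h import *
go((.439,-.195,.12,71),(.439,-.195,.073,71))
E
```

```text
t: 11.35
tcp_pos: [0.4241, 0.0714, 0.2146]
tool_rot: [0.451, 0.892, -0.001, -0.002]
force: [-0.4, 0.4, -0.2]
finger_gap: 0.999
gripper_force: 0.0
t: 11.85
tcp_pos: [0.4241, 0.0714, 0.2146]
tool_rot: [0.163, 0.987, -0.0, -0.002]
force: [0.3, -0.6, -1.1]
finger_gap: 1.006
gripper_force: 0.0
t: 12.35
tcp_pos: [0.4311, -0.0624, 0.2146]
tool_rot: [0.165, 0.986, 0.0, -0.002]
force: [0.2, -0.3, -0.2]
finger_gap: 1.001
gripper_force: 0.0
t: 12.85
tcp_pos: [0.4382, -0.1955, 0.2144]
tool_rot: [0.166, 0.986, 0.001, -0.002]
force: [0.1, 0.1, 0.4]
finger_gap: 1.0
gripper_force: 0.0
t: 13.35
tcp_pos: [0.4366, -0.1932, 0.1327]
tool_rot: [0.166, 0.986, 0.002, -0.004]
force: [0.2, 0.1, 0.4]
finger_gap: 0.999
gripper_force: 0.0
t 13.3 tcp [ 0.4366 -0.1932  0.1327] yaw 70.9 tilt [-0.0074  0.0056] gap 0.999 F 0.0 f [0.2 0.1 0.4] q [-0.65  0.5   1.88 -0.    0.77 -1.89]
(0.439, -0.195, 0.12, 71) turnz -0.001 shift [-0.07 -0.02  0.32]
(0.439, -0.195, 0.073, 71) turnz -0.000 shift [0.   0.   1.18]
```

```bash
sed -i 's|^    for x,yy,z,w in wps:|    print("level turn xy",np.round((A.T@np.cross(A[:,2],[0,0,-1]))[:2]/(np.pi/2),4))\n&|' h.py
python3 -m crank '-.07 -.02 0 .0018 -.0056 0;0 0 .3 0 0 0;0 0 .4 0 0 0;0 0 .4 0 0 0;0 0 .4 0 0 0'; python3 -m crank '0 0 0 0 0 0;0 0 0 0 0 0;0 0 0 0 0 0;0 0 0 0 0 0;0 0 0 0 0 0' -1 60;python3 -m crank '0 0 0 0 0 0;0 0 0 0 0 0;0 0 0 0 0 0;0 0 0 0 0 0;0 0 0 0 0 0'
python3 -m crank '0 0 -.1 0 0 0;0 0 -.2 0 0 0;0 0 -.4 0 0 0;0 0 -.6 0 0 0;0 0 -.7 0 0 0'; python3 -m crank '0 0 -.5 0 0 0;0 0 -.4 0 0 0;0 0 0 0 0 0;0 0 0 0 0 0;0 0 0 0 0 0'
python3 - <<'E'
from h import *
go((.6175,-.2795,.17,8.5),(.6175,-.2795,.05,8.5))
x=((.3,.6),(-.33,-.09))
s=snapshot("scene");np.savez("scene3.npz",**s)
for z in((.05,.07),(.02,.036)): print(z,pile(s,*x,*z))
cv2.imwrite("pics/s3.png",cv2.resize(s["image"][180:340,230:430,::-1],None,fx=3.5,fy=3.5))
E
```

```text
t: 13.85
tcp_pos: [0.4429, -0.1976, 0.0766]
tool_rot: [0.165, 0.986, -0.003, 0.005]
force: [-0.8, -0.7, 0.0]
finger_gap: 1.001
gripper_force: 0.0
t: 14.35
tcp_pos: [0.4426, -0.1973, 0.077]
tool_rot: [0.165, 0.986, -0.003, 0.005]
force: [0.0, 0.9, 3.7]
finger_gap: 0.702
gripper_force: 66.8
t: 14.85
tcp_pos: [0.4425, -0.1973, 0.077]
tool_rot: [0.165, 0.986, -0.002, 0.005]
force: [0.3, -0.2, 6.7]
finger_gap: 0.703
gripper_force: 67.1
t: 15.35
tcp_pos: [0.4401, -0.1957, 0.1562]
tool_rot: [0.165, 0.986, -0.001, 0.002]
force: [0.1, -0.8, -4.5]
finger_gap: 0.703
gripper_force: 66.1
t: 15.85
tcp_pos: [0.4401, -0.1956, 0.191]
tool_rot: [0.165, 0.986, -0.001, 0.003]
force: [-0.3, 1.2, -5.2]
finger_gap: 0.705
gripper_force: 66.5
t 15.8 tcp [ 0.4401 -0.1956  0.191 ] yaw 71.0 tilt [ 0.0051 -0.0038] gap 0.705 F 66.5 f [-0.3  1.2 -5.2] q [-0.65  0.39  1.83  0.    0.91 -1.89]
level turn xy [-0.0012  0.0038]
(0.6175, -0.2795, 0.17, 8.5) turnz 0.694 shift [-2.73  4.08  0.53]
(0.6175, -0.2795, 0.05, 8.5) turnz -0.000 shift [0. 0. 3.]
(0.05, 0.07) ((array([ 434.8, -201.5]), array([ 64.5, 112. ]), 75.0), 768, np.float64(0.0582))
(0.02, 0.036) ((array([ 430.1, -211.2]), array([ 65.7, 117.9]), 71.4), 251, np.float64(0.0282))
```

View pics/s3.png

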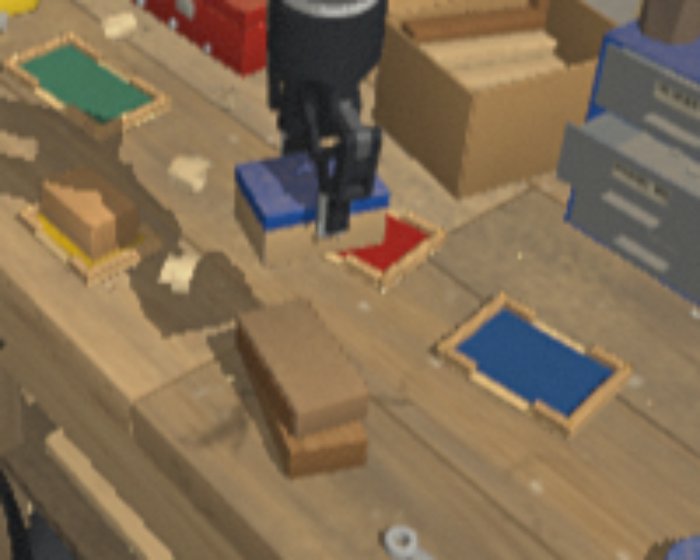

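```bash
python3 -m crank '0 0 0 -.0012 .0038 0;0 0 0 0 0 .077;0 0 0 0 0 .077;0 0 0 0 0 .077;0 0 0 0 0 .077'; python3 -m crank '0 0 0 0 0 .077;0 0 0 0 0 .077;0 0 0 0 0 .077;0 0 0 0 0 .077;0 0 0 0 0 .078'
python3 -m crank '-.273 .408 .03 0 0 0;-.273 .408 .03 0 0 0;-.273 .408 .03 0 0 0;-.273 .408 .03 0 0 0;-.273 .408 .03 0 0 0'; python3 -m crank '-.273 .408 .03 0 0 0;-.273 .408 .03 0 0 0;-.273 .408 .03 0 0 0;-.273 .408 .03 0 0 0;-.273 .408 .03 0 0 0'; python3 -m crank '0 0 .2 0 0 0;0 0 0 0 0 0;0 0 0 0 0 0;0 0 0 0 0 0;0 0 0 0 0 0' 
python3 - <<'E'
from h import *
go((.617,-.283,.17,8.5),(.617,-.283,.05,8.5),(.617,-.283,.023,8.5))
E
```

```text
t: 16.4
tcp_pos: [0.4409, -0.1962, 0.1914]
tool_rot: [0.399, 0.917, -0.0, 0.001]
force: [-0.4, 0.0, -5.9]
finger_gap: 0.702
gripper_force: 66.2
t: 16.9
tcp_pos: [0.4408, -0.1962, 0.1914]
tool_rot: [0.655, 0.756, 0.0, 0.001]
force: [-0.2, 0.2, -4.3]
finger_gap: 0.696
gripper_force: 66.2
t: 17.4
tcp_pos: [0.5301, -0.2383, 0.1852]
tool_rot: [0.653, 0.758, -0.0, 0.0]
force: [-0.3, 0.1, -5.4]
finger_gap: 0.7
gripper_force: 66.3
t: 17.9
tcp_pos: [0.6188, -0.2802, 0.1789]
tool_rot: [0.653, 0.758, -0.0, -0.0]
force: [0.1, -0.1, -5.0]
finger_gap: 0.7
gripper_force: 66.3
t: 18.4
tcp_pos: [0.6183, -0.28, 0.173]
tool_rot: [0.653, 0.758, 0.0, 0.001]
force: [0.6, 0.4, -4.0]
finger_gap: 0.701
gripper_force: 66.4
t 18.4 tcp [ 0.6183 -0.28    0.173 ] yaw 8.5 tilt [ 0.0023 -0.0018] gap 0.701 F 66.4 f [ 0.6  0.4 -4. ] q [-0.59  0.66  1.34 -0.    1.13 -0.74]
level turn xy [0.0013 0.0013]
(0.617, -0.283, 0.17, 8.5) turnz -0.000 shift [-0.07 -0.04  0.07]
(0.617, -0.283, 0.05, 8.5) turnz -0.000 shift [0. 0. 3.]
(0.617, -0.283, 0.023, 8.5) turnz -0.000 shift [0.   0.   0.68]
```

```bash
python3 -m crank '-.07 -.04 .5 0 0 0;0 0 .7 0 0 0;0 0 .7 0 0 0;0 0 .6 0 0 0;0 0 .5 0 0 0'; python3 -m crank '0 0 .3 0 0 0;0 0 .2 0 0 0;0 0 .15 0 0 0;0 0 .1 0 0 0;0 0 0 0 0 0'; python3 -m crank '0 0 0 0 0 0;0 0 0 0 0 0;0 0 0 0 0 0;0 0 0 0 0 0;0 0 0 0 0 0' .85; python3 -m crank '0 0 -.2 0 0 0;0 0 -.4 0 0 0;0 0 -.6 0 0 0;0 0 -.8 0 0 0;0 0 -.8 0 0 0'; python3 -m crank '0 0 -.8 0 0 0;-.4 -.6 0 0 0 0;-.4 -.6 0 0 0 0;-.4 -.6 0 0 0 0;-.4 -.6 0 0 0 0' 1
python3 - <<'E'
from h import *
go()
for n in("scene","top"):
  s=snapshot(n);print(n,"box",pile(s,(.54,.7),(-.36,-.2),.04,.06))
  for z in((.05,.07),(.02,.036)): print(z,pile(s,(.3,.54),(-.33,-.09),*z))
E
```

```text
t: 18.9
tcp_pos: [0.6173, -0.2832, 0.0517]
tool_rot: [0.653, 0.758, 0.0, 0.001]
force: [-0.3, 0.1, -4.6]
finger_gap: 0.701
gripper_force: 66.6
t: 19.4
tcp_pos: [0.6186, -0.284, 0.0236]
tool_rot: [0.653, 0.758, 0.0, 0.002]
force: [1.0, 0.3, -5.0]
finger_gap: 0.702
gripper_force: 66.5
t: 19.9
tcp_pos: [0.6181, -0.2836, 0.023]
tool_rot: [0.653, 0.758, 0.0, 0.002]
force: [-0.5, 0.0, -0.2]
finger_gap: 0.929
gripper_force: 0.0
t: 20.4
tcp_pos: [0.6177, -0.2833, 0.137]
tool_rot: [0.653, 0.758, 0.0, 0.002]
force: [0.6, -0.3, 0.5]
finger_gap: 0.925
gripper_force: 0.0
t: 20.9
tcp_pos: [0.5316, -0.3615, 0.1685]
tool_rot: [0.653, 0.758, -0.0, 0.003]
force: [1.0, -0.1, -0.4]
finger_gap: 0.994
gripper_force: 0.0
t 20.9 tcp [ 0.5316 -0.3615  0.1685] yaw 8.5 tilt [ 0.004  -0.0035] gap 0.994 F 0.0 f [ 1.  -0.1 -0.4] q [-0.77  0.62  1.45  0.    1.07 -0.92]
level turn xy [0.0022 0.0026]
scene box ((array([ 614.6, -283.1]), array([64.2, 92.6]), -80.3), 491, np.float64(0.0494))
(0.05, 0.07) ((array([ 434.9, -200.4]), array([ 65.4, 112.4]), 76.3), 760, np.float64(0.0581))
(0.02, 0.036) ((array([ 421.6, -238.7]), array([56.2, 65. ]), -23.6), 216, np.float64(0.0282))
top box ((array([ 618.1, -279.1]), array([61.3, 93. ]), -81.1), 551, np.float64(0.051))Traceback (most recent call last):
  File "<stdin>", line 5, in <module>
  File "h.py", line 24, in pile
    m=blob(s,(0,560,0,420),m);P=W[m];return rect(P[:,:2]),int(m.sum()),np.round(np.median(P[:,2]),4)
  File "h.py", line 20, in blob
    n,l,st,_=cv2.connectedComponentsWithStats(k);return l==1+np.argmax(st[1:,4])
                                                             ~~~~~~~~~^^^^^^^^^^
    return _wrapfunc(a, 'argmax', axis=axis, out=out, **kwds)
    return bound(*args, **kwds)
ValueError: attempt to get argmax of an empty sequence
```

The box lies in the blue tray, centred to within about 1 mm. Next is the cork block at about (436,-199) mm, heading about 75.5°.

```bash
python3 - <<'E'
from h import *
s=snapshot("top")
W=cloud(s);c=W[235:275,365:430];p=c[(c[...,2]>.05)&(c[...,2]<.075)];print(len(p),p.min(0),p.max(0),rect(p[:,:2]))
go((.4365,-.199,.13,-14.5),(.4365,-.199,.031,-14.5))
E
```

```text
Traceback (most recent call last):
ValueError: zero-size array to reduction operation minimum which has no identity
```

```bash
python3 -c "
from h import *
go((.4365,-.199,.13,-14.5),(.4365,-.199,.03,-14.5))"
```

```text
t 21.1 tcp [ 0.5312 -0.3622  0.1682] yaw 8.3 tilt [ 0.0037 -0.003 ] gap 0.999 F 0.0 f [-0.3  0.4 -0.7] q [-0.77  0.62  1.45  0.    1.07 -0.92]
level turn xy [0.002  0.0022]
(0.4365, -0.199, 0.13, -14.5) turnz 0.254 shift [ 3.36 -3.31  0.95]
(0.4365, -0.199, 0.03, -14.5) turnz -0.000 shift [0.  0.  2.5]
```

```bash
python3 -m crank '0 0 0 .002 .0022 0;0 0 0 0 0 .064;0 0 0 0 0 .064;0 0 0 0 0 .063;0 0 0 0 0 .063'; python3 -m crank '.42 -.414 0 0 0 0;.42 -.414 0 0 0 0;.42 -.414 0 0 0 0;.42 -.414 0 0 0 0;.42 -.414 0 0 0 0'; python3 -m crank '.42 -.414 0 0 0 0;.42 -.414 0 0 0 0;.42 -.414 0 0 0 0;0 0 .45 0 0 0;0 0 .5 0 0 0'; python3 -m crank '0 0 0 0 0 0;0 0 0 0 0 0;0 0 0 0 0 0;0 0 0 0 0 0;0 0 0 0 0 0'
python3 - <<'E'
from h import *
go((.4365,-.199,.08,-14.5),(.4365,-.199,.03,-14.5))
s=snapshot("scene");cv2.imwrite("pics/s4.png",cv2.resize(s["image"][200:340,230:400,::-1],None,fx=4,fy=4))
E
```

```text
t: 21.55
tcp_pos: [0.5333, -0.3596, 0.167]
tool_rot: [0.791, 0.612, 0.0, -0.001]
force: [-1.1, 0.6, -0.1]
finger_gap: 0.998
gripper_force: 0.0
t: 22.05
tcp_pos: [0.4732, -0.2571, 0.1673]
tool_rot: [0.789, 0.614, 0.0, -0.001]
force: [0.5, 0.2, -0.4]
finger_gap: 1.003
gripper_force: 0.0
t: 22.55
tcp_pos: [0.4383, -0.1965, 0.1298]
tool_rot: [0.789, 0.614, 0.0, 0.001]
force: [0.7, -0.4, -0.2]
finger_gap: 0.998
gripper_force: 0.0
t: 23.05
tcp_pos: [0.4374, -0.1979, 0.1295]
tool_rot: [0.79, 0.613, 0.0, -0.0]
force: [0.1, -0.5, -0.5]
finger_gap: 1.003
gripper_force: 0.0
t 23.1 tcp [ 0.4374 -0.1979  0.1295] yaw -14.4 tilt [-0.0002  0.0003] gap 1.003 F 0.0 f [ 0.1 -0.5 -0.5] q [-0.66  0.5   1.89  0.    0.75 -0.41]
level turn xy [-0.0002 -0.0002]
(0.4365, -0.199, 0.08, -14.5) turnz 0.002 shift [-0.03 -0.01  1.24]
(0.4365, -0.199, 0.03, -14.5) turnz -0.000 shift [0.   0.   1.25]
```

View pics/s4.png

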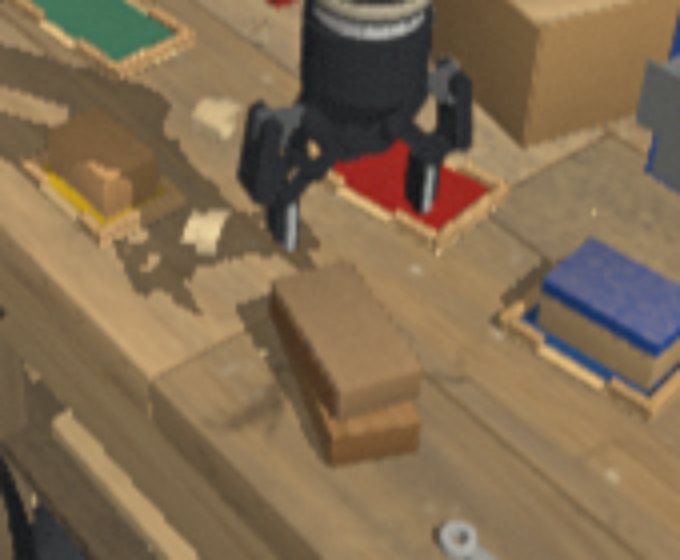

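The fingers straddle the cork at about (340,340) in the crop, so I go down, grip and lift.

```bash
python3 -m crank '-.02 -.01 .5 0 0 0;0 0 .6 0 0 0;0 0 .6 0 0 0;0 0 .5 0 0 0;0 0 .28 0 0 0'; python3 -m crank '0 0 0 0 0 0;0 0 0 0 0 0;0 0 0 0 0 0;0 0 0 0 0 0;0 0 0 0 0 0' -1 30;python3 -m crank '0 0 0 0 0 0;0 0 0 0 0 0;0 0 0 0 0 0;0 0 0 0 0 0;0 0 0 0 0 0'
python3 -m crank '0 0 -.1 0 0 0;0 0 -.2 0 0 0;0 0 -.4 0 0 0;0 0 -.6 0 0 0;0 0 -.7 0 0 0'; python3 -m crank '0 0 -.5 0 0 0;0 0 -.4 0 0 0;0 0 0 0 0 0;0 0 0 0 0 0;0 0 0 0 0 0'
python3 - <<'E'
from h import *
go((.619,-.066,.14,8.5),(.619,-.066,.05,8.5))
s=snapshot("scene");np.savez("scene5.npz",**s)
try: print(pile(s,(.3,.54),(-.33,-.09),.02,.036))
except Exception as e: print(e)
cv2.imwrite("pics/s5.png",cv2.resize(s["image"][180:340,230:430,::-1],None,fx=3.5,fy=3.5))
E
```

```text
t: 23.6
tcp_pos: [0.4359, -0.198, 0.0285]
tool_rot: [0.79, 0.613, -0.0, -0.002]
force: [0.2, 0.5, 0.9]
finger_gap: 0.996
gripper_force: 0.0
t: 24.1
tcp_pos: [0.4366, -0.1984, 0.0304]
tool_rot: [0.79, 0.613, 0.0, -0.0]
force: [-0.3, -0.5, -1.0]
finger_gap: 0.698
gripper_force: 33.2
t: 24.6
tcp_pos: [0.4365, -0.1983, 0.0302]
tool_rot: [0.79, 0.613, -0.0, -0.0]
force: [-0.9, 0.3, 5.9]
finger_gap: 0.699
gripper_force: 34.0
t: 25.1
tcp_pos: [0.4357, -0.1978, 0.1102]
tool_rot: [0.79, 0.613, -0.0, -0.002]
force: [-0.4, -0.2, 0.0]
finger_gap: 0.698
gripper_force: 33.3
t: 25.6
tcp_pos: [0.4358, -0.1978, 0.145]
tool_rot: [0.79, 0.613, -0.0, -0.002]
force: [-0.1, -0.2, -1.1]
finger_gap: 0.696
gripper_force: 33.3
t 25.6 tcp [ 0.4358 -0.1978  0.145 ] yaw -14.4 tilt [-0.0028  0.0023] gap 0.696 F 33.3 f [-0.1 -0.2 -1.1] q [-0.66  0.47  1.88  0.    0.8  -0.41]
level turn xy [-0.0021 -0.001 ]
(0.619, -0.066, 0.14, 8.5) turnz -0.254 shift [2.58 5.02 0.12]
(0.619, -0.066, 0.05, 8.5) turnz -0.000 shift [0.   0.   2.25]
((array([ 437.2, -199. ]), array([ 61.2, 142.6]), 66.3), 925, np.float64(0.0282))
```

View pics/s5.png

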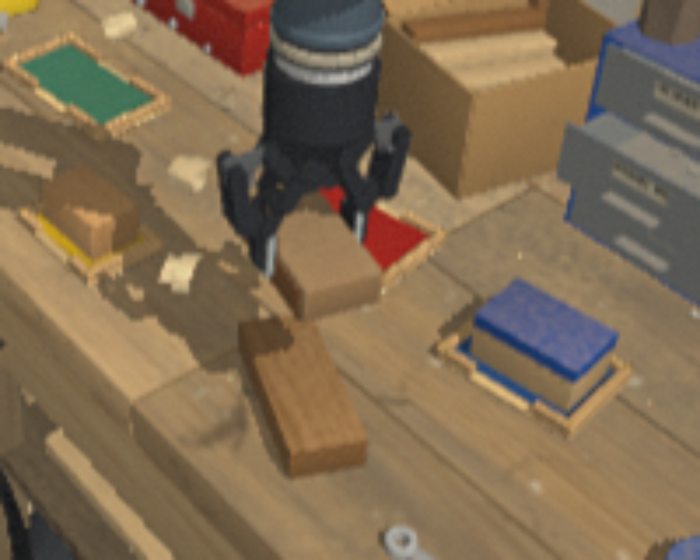

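```bash
python3 -m crank '0 0 0 -.0021 -.001 0;0 0 0 0 0 -.065;0 0 0 0 0 -.065;0 0 0 0 0 -.065;0 0 0 0 0 -.064'; python3 -m crank '.258 .502 0 0 0 0;.258 .502 0 0 0 0;.258 .502 0 0 0 0;.258 .502 0 0 0 0;.258 .502 0 0 0 0'; python3 -m crank '.258 .502 0 0 0 0;.258 .502 0 0 0 0;.258 .502 0 0 0 0;.258 .502 0 0 0 0;.258 .502 0 0 0 0'; python3 -m crank '0 0 0 0 0 0;0 0 0 0 0 0;0 0 0 0 0 0;0 0 0 0 0 0;0 0 0 0 0 0'
python3 -c "
from h import *
go((.619,-.066,.05,9),(.619,-.066,.008,9))"
```

```text
t: 26.15
tcp_pos: [0.4361, -0.1981, 0.145]
tool_rot: [0.648, 0.761, 0.0, 0.0]
force: [0.6, 0.1, -0.2]
finger_gap: 0.698
gripper_force: 33.3
t: 26.65
tcp_pos: [0.5278, -0.131, 0.1449]
tool_rot: [0.65, 0.76, -0.0, 0.0]
force: [1.0, -0.1, 0.1]
finger_gap: 0.698
gripper_force: 33.3
t: 27.15
tcp_pos: [0.6188, -0.0643, 0.1447]
tool_rot: [0.65, 0.76, -0.0, 0.0]
force: [0.6, 0.3, -1.0]
finger_gap: 0.696
gripper_force: 33.3
t: 27.65
tcp_pos: [0.6181, -0.0657, 0.1458]
tool_rot: [0.65, 0.76, -0.0, 0.001]
force: [-0.8, 0.1, -1.3]
finger_gap: 0.695
gripper_force: 33.3
t 27.6 tcp [ 0.6181 -0.0657  0.1458] yaw 8.9 tilt [ 0.001  -0.0012] gap 0.695 F 33.3 f [-0.8  0.1 -1.3] q [-0.28  0.63  1.52 -0.    1.   -0.44]
level turn xy [0.0005 0.0008]
(0.619, -0.066, 0.05, 9) turnz -0.001 shift [-0.01  0.02  2.4 ]
(0.619, -0.066, 0.008, 9) turnz -0.000 shift [0.   0.   1.05]
```

```bash
python3 -m crank '0 .02 .4 0 0 0;0 0 .6 0 0 0;0 0 .6 0 0 0;0 0 .5 0 0 0;0 0 .3 0 0 0'; python3 -m crank '0 0 .4 0 0 0;0 0 .3 0 0 0;0 0 .2 0 0 0;0 0 .1 0 0 0;0 0 .05 0 0 0'; python3 -m crank '0 0 0 0 0 0;0 0 0 0 0 0;0 0 0 0 0 0;0 0 0 0 0 0;0 0 0 0 0 0' .85; python3 -m crank '0 0 -.2 0 0 0;0 0 -.4 0 0 0;0 0 -.6 0 0 0;0 0 -.8 0 0 0;0 0 -.8 0 0 0'; python3 -m crank '0 .7 -.2 0 0 0;0 .7 -.2 0 0 0;0 .7 0 0 0 0;0 0 0 0 0 0;0 0 0 0 0 0' 1
python3 - <<'E'
from h import *
go((.438,-.1975,.1,-23),(.438,-.1975,.012,-23))
for n in("scene","top"):
  s=snapshot(n)
  for a in((.54,.7),(-.15,.02),.025,.05),((.3,.54),(-.33,-.09),.02,.036):
    try: print(n,pile(s,*a))
    except Exception as e: print(n,"none")
E
```

```text
t: 28.15
tcp_pos: [0.6185, -0.0653, 0.0483]
tool_rot: [0.65, 0.76, -0.0, -0.0]
force: [-0.6, -0.2, -0.2]
finger_gap: 0.693
gripper_force: 33.3
t: 28.65
tcp_pos: [0.6198, -0.0651, 0.0077]
tool_rot: [0.65, 0.76, 0.0, 0.001]
force: [-0.1, 0.2, -0.8]
finger_gap: 0.701
gripper_force: 33.3
t: 29.15
tcp_pos: [0.6199, -0.0652, 0.0082]
tool_rot: [0.65, 0.76, 0.0, 0.001]
force: [-0.0, -0.7, 0.3]
finger_gap: 0.923
gripper_force: 0.0
t: 29.65
tcp_pos: [0.6195, -0.065, 0.1221]
tool_rot: [0.65, 0.76, 0.0, 0.001]
force: [0.5, 0.6, 0.9]
finger_gap: 0.924
gripper_force: 0.0
t: 30.15
tcp_pos: [0.7023, -0.0517, 0.1368]
tool_rot: [0.65, 0.76, -0.0, 0.001]
force: [-0.2, -0.7, -1.0]
finger_gap: 1.001
gripper_force: 0.0
t 30.1 tcp [ 0.7023 -0.0517  0.1368] yaw 9.0 tilt [ 0.0017 -0.0014] gap 1.001 F 0.0 f [-0.2 -0.7 -1. ] q [-0.23  0.74  1.3  -0.    1.11 -0.39]
level turn xy [0.0009 0.0011]
(0.438, -0.1975, 0.1, -23) turnz 0.355 shift [-5.94 -4.66  0.92]
(0.438, -0.1975, 0.012, -23) turnz -0.000 shift [0.  0.  2.2]
scene ((array([615.7, -67.8]), array([ 64.2, 112. ]), -81.5), 496, np.float64(0.0338))
scene ((array([ 437. , -198.7]), array([ 60.6, 142.8]), 66.5), 930, np.float64(0.0283))
top none
top ((array([ 419. , -244.5]), array([33.5, 61.2]), -23.9), 283, np.float64(0.0291))
```

The cork is placed at about (617,-66) mm. Last is the oak block at about (438,-197.5) mm, heading 66.4°.

```bash
python3 -m crank '0 0 0 .0009 .0011 .071;0 0 0 0 0 .071;0 0 0 0 0 .071;0 0 0 0 0 .071;0 0 0 0 0 .071'; python3 -m crank '-.594 -.466 0 0 0 0;-.594 -.466 0 0 0 0;-.594 -.466 0 0 0 0;-.594 -.466 0 0 0 0;-.594 -.466 0 0 0 0'; python3 -m crank '-.594 -.466 0 0 0 0;-.594 -.466 0 0 0 0;-.594 -.466 0 0 0 0;-.594 -.466 0 0 0 0;-.594 -.466 0 0 0 0'; python3 -m crank '0 0 .5 0 0 0;0 0 .4 0 0 0;0 0 0 0 0 0;0 0 0 0 0 0;0 0 0 0 0 0'
python3 - <<'E'
from h import *
go((.438,-.1975,.05,-23.6),(.438,-.1975,.005,-23.6))
s=snapshot("top")
cv2.imwrite("pics/t6.png",cv2.resize(s["image"][160:300,180:460,::-1],None,fx=2.8,fy=2.8))
s=snapshot("scene");print(pile(s,(.3,.54),(-.33,-.09),.02,.036))
cv2.imwrite("pics/s6.png",cv2.resize(s["image"][180:340,230:430,::-1],None,fx=3.5,fy=3.5))
E
```

```text
t: 30.75
tcp_pos: [0.7011, -0.0521, 0.136]
tool_rot: [0.835, 0.55, -0.001, -0.001]
force: [0.0, -0.6, 0.2]
finger_gap: 1.0
gripper_force: 0.0
t: 31.25
tcp_pos: [0.5678, -0.1252, 0.1361]
tool_rot: [0.834, 0.552, -0.0, -0.001]
force: [0.8, -1.5, -0.1]
finger_gap: 0.999
gripper_force: 0.0
t: 31.75
tcp_pos: [0.4359, -0.1978, 0.1363]
tool_rot: [0.834, 0.552, -0.0, -0.001]
force: [-0.1, -1.4, 0.6]
finger_gap: 0.999
gripper_force: 0.0
t: 32.25
tcp_pos: [0.4383, -0.1979, 0.1007]
tool_rot: [0.834, 0.552, 0.0, 0.0]
force: [0.1, 0.5, 0.4]
finger_gap: 0.998
gripper_force: 0.0
t 32.2 tcp [ 0.4383 -0.1979  0.1007] yaw -23.0 tilt [ 0.0008 -0.0003] gap 0.998 F 0.0 f [0.1 0.5 0.4] q [-0.66  0.56  1.91  0.    0.68 -0.26]
level turn xy [ 0.0006 -0.    ]
(0.438, -0.1975, 0.05, -23.6) turnz 0.007 shift [ 0.01 -0.01  1.27]
(0.438, -0.1975, 0.005, -23.6) turnz -0.000 shift [0.   0.   1.12]
((array([ 437.3, -198.5]), array([ 60.8, 144.2]), 66.3), 929, np.float64(0.0282))
```

View pics/s6.png

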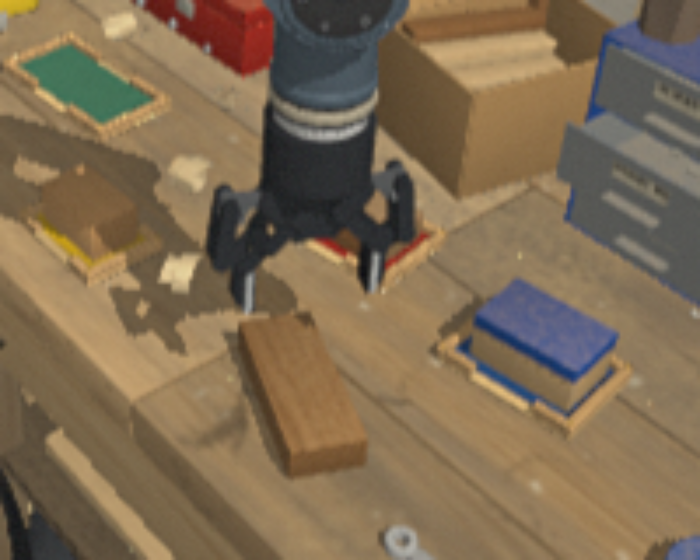

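The fingers straddle the oak block at about (300,390) in the crop. I'll go down, grip and lift.

```bash
python3 -m crank '.01 -.01 .5 0 0 .007;0 0 .6 0 0 0;0 0 .6 0 0 0;0 0 .4 0 0 0;0 0 .28 0 0 0'; python3 -m crank '0 0 0 0 0 0;0 0 0 0 0 0;0 0 0 0 0 0;0 0 0 0 0 0;0 0 0 0 0 0' -1 50;python3 -m crank '0 0 0 0 0 0;0 0 0 0 0 0;0 0 0 0 0 0;0 0 0 0 0 0;0 0 0 0 0 0'
python3 -m crank '0 0 -.1 0 0 0;0 0 -.2 0 0 0;0 0 -.4 0 0 0;0 0 -.6 0 0 0;0 0 -.7 0 0 0'; python3 -m crank '0 0 -.7 0 0 0;0 0 -.4 0 0 0;0 0 0 0 0 0;0 0 0 0 0 0;0 0 0 0 0 0'
python3 - <<'E'
from h import *
go((.5,.0,.12,3),(.554,.273,.12,3),(.554,.273,.05,3))
s=dict(np.load("top0.npz"));L=cv2.cvtColor(s["image"],cv2.COLOR_RGB2LAB).astype(float)
ref=np.median(L[209:216,220:227].reshape(-1,3),0)
for th in(10,12,14,16):
  m=blob(s,(188,260,190,234),np.linalg.norm((L-ref)[...,1:],axis=-1)<th);print(th,rect(plane(s,np.argwhere(m)[:,::-1],.006)),m.sum())
s=snapshot("top");m=blob(s,(188,260,190,234),(s["image"][...,1].astype(int)-s["image"][...,0]>15));print(rect(plane(s,np.argwhere(m)[:,::-1],.006)),m.sum())
s=snapshot("scene")["image"];cv2.imwrite("pics/s7.png",cv2.resize(s[180:340,230:430,::-1],None,fx=3.5,fy=3.5))
E
```

```text
t: 32.85
tcp_pos: [0.438, -0.1971, 0.004]
tool_rot: [0.837, 0.548, 0.0, -0.0]
force: [-0.0, 0.3, 0.7]
finger_gap: 1.001
gripper_force: 0.0
t: 33.35
tcp_pos: [0.4382, -0.1975, 0.0054]
tool_rot: [0.837, 0.547, 0.0, 0.0]
force: [0.3, 0.2, 3.2]
finger_gap: 0.687
gripper_force: 55.5
t: 33.85
tcp_pos: [0.4382, -0.1975, 0.0054]
tool_rot: [0.837, 0.547, 0.0, 0.0]
force: [-0.0, 0.4, 5.6]
finger_gap: 0.686
gripper_force: 55.9
t: 34.35
tcp_pos: [0.4371, -0.1968, 0.0852]
tool_rot: [0.837, 0.547, -0.0, -0.001]
force: [0.2, -0.1, -1.4]
finger_gap: 0.687
gripper_force: 55.0
t: 34.85
tcp_pos: [0.4371, -0.1967, 0.1278]
tool_rot: [0.837, 0.547, -0.0, -0.001]
force: [-1.3, 0.3, -1.1]
finger_gap: 0.69
gripper_force: 55.2
t 34.9 tcp [ 0.4371 -0.1967  0.1278] yaw -23.6 tilt [-0.002   0.0018] gap 0.690 F 55.2 f [-1.3  0.3 -1.1] q [-0.66  0.5   1.89  0.    0.75 -0.24]
level turn xy [-0.0016 -0.0006]
(0.5, 0.0, 0.12, 3) turnz -0.296 shift [4.83 1.83 0.2 ]
(0.554, 0.273, 0.12, 3) turnz -0.000 shift [ 6.74  1.71 -0.  ]
(0.554, 0.273, 0.05, 3) turnz -0.000 shift [0.   0.   1.75]
10 (array([554.9, 273.5]), array([ 74.1, 153.3]), -86.5) 1444
12 (array([554.9, 273.4]), array([ 75.9, 153.9]), -86.2) 1471
14 (array([554. , 273.3]), array([ 77.9, 154. ]), -86.2) 1481
16 (array([557., 274.]), array([ 82.3, 154. ]), -87.9) 1501
(array([554.8, 273.1]), array([ 72.7, 148.4]), -86.6) 1376
```

View pics/s7.png

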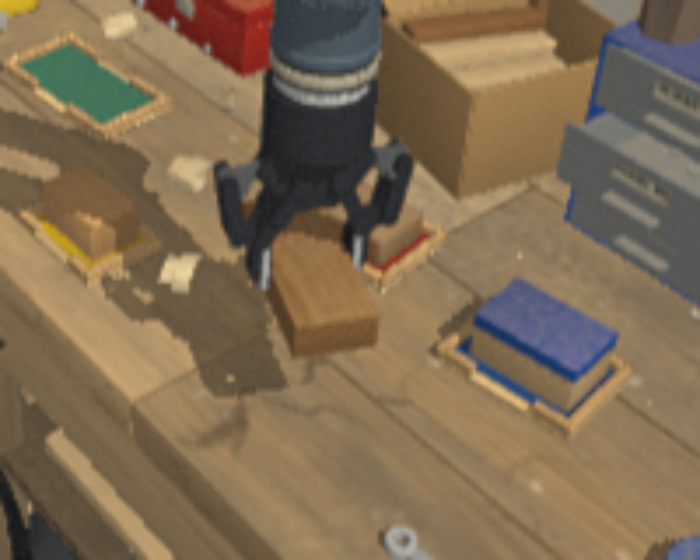

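Oak is held and everything else is in place, so I carry it to the green tray.

```bash
python3 -m crank '0 0 0 -.0016 -.0006 -.06;0 0 0 0 0 -.06;0 0 0 0 0 -.06;0 0 0 0 0 -.06;0 0 0 0 0 -.06'; python3 -m crank '.58 .178 0 0 0 0;.58 .178 0 0 0 0;.58 .178 0 0 0 0;.58 .178 0 0 0 0;.58 .178 0 0 0 0';python3 -m crank '.58 .178 0 0 0 0;.58 .178 0 0 0 0;.58 .178 0 0 0 0;.58 .178 0 0 0 0;.58 .178 0 0 0 0';python3 -m crank '.58 .178 0 0 0 0;.58 .178 0 0 0 0;.58 .178 0 0 0 0;.58 .178 0 0 0 0;.58 .178 0 0 0 0';python3 -m crank '.58 .178 0 0 0 0;.58 .178 0 0 0 0;.58 .178 0 0 0 0;.58 .178 0 0 0 0;.58 .178 0 0 0 0'; python3 -m crank '0 0 0 0 0 0;0 0 0 0 0 0;0 0 0 0 0 0;0 0 0 0 0 0;0 0 0 0 0 0'
python3 -c "
from h import *
go((.5545,.273,.05,3.3),(.5545,.273,.0125,3.3))"
```

```text
t: 35.45
tcp_pos: [0.4374, -0.197, 0.1277]
tool_rot: [0.685, 0.729, 0.0, 0.0]
force: [-0.1, -0.1, -1.1]
finger_gap: 0.689
gripper_force: 55.0
t: 35.95
tcp_pos: [0.4662, -0.0783, 0.1277]
tool_rot: [0.686, 0.727, -0.0, 0.0]
force: [0.3, -0.7, -1.7]
finger_gap: 0.688
gripper_force: 55.0
t: 36.45
tcp_pos: [0.4949, 0.0396, 0.1275]
tool_rot: [0.686, 0.728, -0.0, 0.0]
force: [0.6, 0.4, -2.1]
finger_gap: 0.692
gripper_force: 55.0
t: 36.95
tcp_pos: [0.5235, 0.1573, 0.1271]
tool_rot: [0.686, 0.728, -0.001, 0.0]
force: [1.1, -0.4, -1.7]
finger_gap: 0.687
gripper_force: 55.0
t: 37.45
tcp_pos: [0.5521, 0.275, 0.1267]
tool_rot: [0.686, 0.728, -0.001, 0.0]
force: [0.9, 0.0, -1.8]
finger_gap: 0.692
gripper_force: 55.0
t: 37.95
tcp_pos: [0.5526, 0.2734, 0.1282]
tool_rot: [0.686, 0.727, -0.0, 0.001]
force: [-0.3, -0.5, -2.1]
finger_gap: 0.693
gripper_force: 55.0
t 38.0 tcp [0.5526 0.2734 0.1282] yaw 3.3 tilt [ 0.0013 -0.0017] gap 0.693 F 55.0 f [-0.3 -0.5 -2.1] q [ 0.28  0.64  1.54 -0.    0.95  0.22]
level turn xy [0.0008 0.0011]
(0.5545, 0.273, 0.05, 3.3) turnz 0.000 shift [-0.01  0.05  1.95]
(0.5545, 0.273, 0.0125, 3.3) turnz -0.000 shift [0.   0.   0.94]
```

```bash
python3 -m crank '-.01 .05 .3 0 0 0;0 0 .5 0 0 0;0 0 .5 0 0 0;0 0 .4 0 0 0;0 0 .25 0 0 0'; python3 -m crank '0 0 .35 0 0 0;0 0 .25 0 0 0;0 0 .2 0 0 0;0 0 .1 0 0 0;0 0 .04 0 0 0'; python3 -m crank '0 0 0 0 0 0;0 0 0 0 0 0;0 0 0 0 0 0;0 0 0 0 0 0;0 0 0 0 0 0' .85; python3 -m crank '0 0 -.2 0 0 0;0 0 -.4 0 0 0;0 0 -.6 0 0 0;0 0 -.8 0 0 0;0 0 -.8 0 0 0'; python3 -m crank '0 0 -.8 0 0 0;0 -.7 0 0 0 0;0 -.7 0 0 0 0;0 -.7 0 0 0 0;0 -.6 0 0 0 0'; python3 -m crank '0 0 0 0 0 0;0 0 0 0 0 0;0 0 0 0 0 0;0 0 0 0 0 0;0 0 0 0 0 0'
python3 - <<'E'
from h import *
go()
for n in("scene","top"):
  s=snapshot(n)
  for k,a in dict(oak=((.47,.65),(.15,.4),.025,.05),cork=((.54,.7),(-.15,.02),.025,.05),beech=((.35,.5),(-.01,.14),.035,.06),box=((.54,.7),(-.36,-.2),.04,.06),tape=((.5,.66),(.4,.55),.025,.05)).items():
    try: print(n,k,pile(s,*a))
    except Exception as e: print(n,k,"none")
  if n=="scene": cv2.imwrite("pics/s8.png",cv2.resize(s["image"][130:330,190:430,::-1],None,fx=3,fy=3))
E
```

```text
t: 38.45
tcp_pos: [0.554, 0.2733, 0.0482]
tool_rot: [0.686, 0.727, -0.001, 0.001]
force: [0.7, 0.2, -1.4]
finger_gap: 0.691
gripper_force: 55.1
t: 38.95
tcp_pos: [0.5549, 0.2739, 0.0124]
tool_rot: [0.686, 0.728, 0.0, 0.001]
force: [-0.5, -0.0, -1.9]
finger_gap: 0.688
gripper_force: 55.1
t: 39.45
tcp_pos: [0.5552, 0.2739, 0.0131]
tool_rot: [0.686, 0.728, 0.0, 0.001]
force: [0.5, 1.2, 0.1]
finger_gap: 0.926
gripper_force: 0.0
t: 39.95
tcp_pos: [0.5547, 0.274, 0.1269]
tool_rot: [0.686, 0.728, 0.0, 0.001]
force: [1.1, -0.5, 0.4]
finger_gap: 0.926
gripper_force: 0.0
t: 40.45
tcp_pos: [0.4455, 0.2676, 0.158]
tool_rot: [0.686, 0.728, 0.001, 0.001]
force: [0.1, -0.4, 0.6]
finger_gap: 0.928
gripper_force: 0.0
t: 40.95
tcp_pos: [0.4479, 0.2677, 0.1565]
tool_rot: [0.686, 0.727, 0.001, 0.001]
force: [0.3, 0.7, -1.0]
finger_gap: 0.926
gripper_force: 0.0
t 41.0 tcp [0.4479 0.2677 0.1565] yaw 3.3 tilt [ 0.0027 -0.0012] gap 0.926 F 0.0 f [ 0.3  0.7 -1. ] q [ 0.33  0.5   1.77 -0.    0.88  0.27]
level turn xy [0.0017 0.0008]
scene oak ((array([551.7, 271.4]), array([ 65.1, 144.9]), -86.8), 403, np.float64(0.0334))
scene cork ((array([616.6, -68.1]), array([ 66.7, 111.3]), -81.8), 497, np.float64(0.0336))
scene beech ((array([422.8,  68.7]), array([53.5, 82. ]), 90.0), 306, np.float64(0.0437))
scene box ((array([ 615.3, -282.5]), array([66.2, 92.9]), -82.5), 620, np.float64(0.0495))
scene tape ((array([577.7, 476. ]), array([64.9, 75.2]), 79.5), 158, np.float64(0.0333))
top oak ((array([556.3, 248.9]), array([60.5, 86.5]), -86.7), 618, np.float64(0.0352))
top cork ((array([619.6, -63.7]), array([ 64. , 110.2]), -81.8), 899, np.float64(0.0352))
top beech ((array([425.5,  72.6]), array([50.3, 79.7]), -88.9), 605, np.float64(0.0452))
top box ((array([ 618.4, -279.4]), array([61.8, 93.2]), -81.5), 774, np.float64(0.0507))
top tape ((array([583.5, 482.8]), array([70.6, 72.6]), 82.4), 602, np.float64(0.0354))
```

View pics/s8.png

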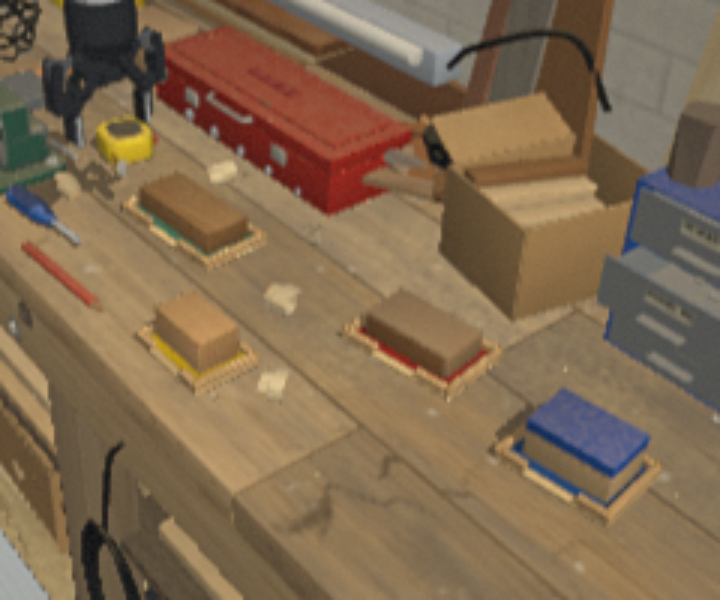

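All four lie flat inside their rims, each centred to about 2 mm, and the tape is untouched. I'm handing in.

```bash
python3 -c "
from station import manip
print(manip.sign_off())"
```

```text
the job is handed in; nothing more can be done
None
```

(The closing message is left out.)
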